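# Slide the top tile out of the rack and set it across the glazing bars

### The job

Get the next tile ready for glazing: press lightly on the top tile of the stack in the plywood rack and slide it out, level on the stack, until a good third of its length overhangs the rack's open front, leaving the other tiles in the rack. Then take it by that overhanging end, carry it straight over, keeping it off the bench, and set it down gently on both wooden bars of the grey tray, flat, square to the bars and with its middle at their middle, and let go. Do not knock into the mug, the vase or the squeeze bottle.

Things in the scene. Friction and masses are not known exactly. Their poses are not given: they have to be found in the camera images.
- top_tile: Uppermost of four identical plain off-white bisque tiles stacked flush in the rack, 180 x 60 x 6 mm, 0.10 to 0.17 kg, smooth (friction tile on tile about 0.4). Origin: centre of its underside (93 mm up at the start); x along its length, at the start the same way as the rack's x, y along its 60 mm width, z up. It tips off if over 85 mm overhangs with nothing pressing on it.
- tile_b: The second tile of the stack, the same size and frame as the top one; stays in the rack.
- tile_c: The third tile of the stack, the same; stays in the rack.
- tile_d: The lowest tile of the stack, the same; lies on the rack's upper deck and stays in the rack.
- tile_rack: Plywood tile rack, fixed, open at the front, 90 mm wide (y), 103 mm high. Origin on the bench straight under the stack's centre; x from the open front to the back, z up. Four tiles fill its upper bay from the deck at 75 mm to 99 mm. Side cheeks 12 mm thick, 66 mm apart, 103 mm high cover the tiles' long edges. Back board at x = +94 to +106 mm, only 90 mm high. Lower bay: more tiles, not used.
- rack_front (a point): Middle of the front edge of the rack's upper deck, 90 mm in front (-x) of the stack's centre, 75 mm above the bench; deck, cheeks and stack all end flush here. Axes as the rack's: the tile can slide out only along -x.
- glaze_tray: Grey plastic glazing tray, fixed, 278 x 202 mm over the rim, 45 mm high, open on top. Two wooden bars, each 12 mm wide, 226 mm long and 24 mm high, lie on edge across it along its y, centred at x = -35 and +35 mm; their tops are 67 mm above the bench. Origin on the bench under the tray's middle; x along its length, z up.
- bars_mid (a point): Point midway between the two bars, half-way along them, level with their tops (67 mm above the bench); axes as the tray's. The tile's length is to lie along x, across both bars, its centre here; either end may face either way.
- mug: White mug with a handle, 82 mm across, 92 mm high; bystander. Origin: centre of its underside, z up.
- vase: White vase with blue bands, 104 mm across, 140 mm high; bystander. Origin: centre of its underside, z up.
- squeeze_bottle: Small plastic squeeze bottle with a pointed nozzle, 42 mm across, 108 mm high; bystander. Origin: centre of its underside, z up.
Things that resemble listed ones, but are neither listed nor needed, are in the scene too. What is shaped like the tile_rack but pink is not meant. Leave any orange look-alike of the top_tile alone.

How it is judged:
By the outcome, as a careful person would: the job done as asked, in the order asked, and still so for the second after the job is handed in, with the robot touching nothing.
It also fails if it takes over 48 s, if anything falls off the work surface, if the arm or the gripper's body presses on something with over 40 N, if the wrist force passes 120 N, or if a joint passes its speed limit or range.

### The arm

A 6-joint arm with a two-finger parallel gripper is mounted at the origin on the work surface. World frame = base frame: x ahead of the robot, y to its left, z up, the work surface at z = 0. Lengths are in mm, angles in rad, forces in N, time in s.
With the tool pointing down it reaches from about 300 to 750 mm from the base axis. Payload 8.5 kg.
Tool frame: the origin (TCP) lies midway between the tips of the shut fingers; the grasp point (between the pads) lies 19 mm behind it; z points along the fingers, y is the line along which they close (so a half turn about z gives the same grasp; the last joint's range is limited). The gripper opens to 88 mm and grips with 3 to 60 N. Pads are 18 mm wide; open, the fingers measure 123 mm over their backs; the gripper's body (75 mm by 187 mm) begins 45 mm behind the grasp point.
Start: joints at [0.982, 0.381, 1.297, -0, 1.464, -0.215], TCP at [200.826, 512.005, 238.748] pointing down, gripper open.
Joint ranges: [-3.11, 3.11], [-0.89, 2.33], [0.22, 2.48], [-1.42, 4.56], [0.17, 2.85], [-2.88, 2.88]. Speed limits (rad/s): [2.39, 2.39, 3.14, 3.14, 3.14, 3.14].

### API

Orientations are given as a rotation vector (axis times angle).
In Python, from plant import monitor, eyes, order gives the robot as it stands. The module is installed in compiled form; this text tells all that it offers.
- The arm moves only by the shell command python3 -m handwheel 'ROWS' [FORCE]. ROWS is JSON, one flat list of numbers, 7 for each row, row after row: the shift along the tool's x, y, z in mm, then the turn, a rotation vector about the tool's x, y, z in rad, then the opening, from 0 (shut) to 1 (fully open). In form: [dx, dy, dz, ax, ay, az, claw, dx, dy, dz, ax, ay, az, claw, ...]. A call has 1 to 10 rows; each row shifts and turns the commanded pose from where the row before left it, along the tool's axes as they then stand; what a row does not reach is not made up. A row lasts 1/12 s, in which the tool goes at most 41.7 mm and 7.16 degrees, less where a joint would pass 70% of its speed; a pose out of reach is approached as far as the arm can. A call with a gripper value outside its range is refused whole. The fingers move at their own pace and stop on an object; FORCE is the grip in N (left out, the last holds). Time passes only in rows, so rows that do not move let the fingers close. It gives the time, the measured TCP pose, the force, the opening and the grip force at its end, in the units of the state.
- monitor.state(): the state, without advancing time (a new reading comes with each control period).
- eyes.get_image(name): name is "side" or "top"; returns a dict with "pixels" (384x512x3 uint8, blue, green, red), "depth" (384x512 float32, mm along the optical axis (not along the pixel's ray), 0 where there is no reading), "fovy" (degrees; the focal length in pixels is half the picture's height over the tangent of half this angle, whatever the lens; pixels are square), "cx", "cy" (the principal point, pixels), "k1" (the pictures are not rectified: a ray, as slopes to the right and down, at radius r is drawn at 1 + k1 r^2 times it, then the intrinsics apply), "cam_to_world" (4x4, takes a point from camera to world coordinates). Camera axes: x right, y down, z forward; pixel columns grow to the right and rows downward; lengths in mm; the calibration is good to about 2 mm. A picture is of the moment at which its call begins.
- order.finish_job(): hands the job in; it is judged then, once.
The state is a dict: "time_s": time; "joint_positions": joint angles; "qvel": joint speeds; "effort": joint torques, N m; "ee_pos": TCP position; "ee_rot": TCP orientation; "contact_force": force on the tool from outside, world axes, zero at the start; "moment": the same for the moment, N m; "finger_gap": finger opening in mm; "gripper_force": force on a finger pad.
Only numpy, scipy, OpenCV 4.12 (cv2) and the standard library are available. Lean on these libraries where they do the work, as an engineer would, in place of code of your own. Each camera call takes 0.05 s, during which the arm holds its last target. There are 200 camera calls.

## Working session

There is one attempt and no reset: what is moved stays moved. The work goes in short steps, Python scripts to look and compute and a shell command to move; the robot and the scene stay as the last step left them, time stands still between calls to the robot, and variables do not carry over. Pictures are saved under pics/ and viewed, at most 10 in all, crops included, and the job is handed in when it is done.

```bash
mkdir -p pics
cat > h.py <<'E'
import numpy as np, cv2
from plant import monitor, eyes
def grab(n,fn=None):
    im=eyes.get_image(n)
    if fn: cv2.imwrite('pics/'+fn,im['pixels'])
    np.save('/tmp/%s.npy'%n,im,allow_pickle=True); return im
def load(n): return np.load('/tmp/%s.npy'%n,allow_pickle=True).item()
def K(im):
    h,w=im['depth'].shape; f=h/2/np.tan(np.radians(im['fovy'])/2)
    return np.array([[f,0,im['cx']],[0,f,im['cy']],[0,0,1.]]),np.array([im['k1'],0,0,0.])
def rays(im,px):
    k,d=K(im); u=cv2.undistortPoints(np.float64(px).reshape(-1,1,2),k,d).reshape(-1,2)
    return np.c_[u,np.ones(len(u))]
def on_plane(im,px,z):
    T=np.array(im['cam_to_world']); r=rays(im,px)@T[:3,:3].T; o=T[:3,3]
    return o+r*((z-o[2])/r[:,2])[:,None]
def by_depth(im,px):
    T=np.array(im['cam_to_world']); px=np.int32(px).reshape(-1,2)
    return (rays(im,px)*im['depth'][px[:,1],px[:,0]][:,None])@T[:3,:3].T+T[:3,3]
def cloud(im):
    h,w=im['depth'].shape; v,u=np.mgrid[:h,:w]
    return by_depth(im,np.c_[u.ravel(),v.ravel()]).reshape(h,w,3)
E
python3 - <<'E'
from h import *
for n in('top','side'):
    im=grab(n,n+'0.png'); print(n,np.array(im['cam_to_world']).round(2).tolist(),im['fovy'],im['k1'])
print(monitor.state())
E
```

```text
top [[0.0, -0.99, 0.16, 267.1], [-1.0, -0.0, -0.01, -7.8], [0.01, -0.16, -0.99, 1384.56], [0.0, 0.0, 0.0, 1.0]] 45.748065187990875 -0.17088972473813782
side [[-0.79, -0.48, 0.38, -109.07], [-0.61, 0.61, -0.5, 742.22], [0.01, -0.63, -0.78, 1250.1], [0.0, 0.0, 0.0, 1.0]] 47.11929619331872 -0.01935406360678973
{'time_s': 0.1, 'joint_positions': array([ 9.81677415e-01,  3.81115394e-01,  1.29812247e+00, -3.12483389e-06,
        1.46361711e+00, -2.15293788e-01]), 'qvel': array([-0.00064139, -0.00111778, -0.00279914, -0.00270517,  0.00046269,
        0.00043466]), 'effort': array([ 4.74554065e-03, -4.38650501e+01, -2.24911380e+01,  7.15510198e-02,
        3.42196785e-02, -6.54359792e-05]), 'ee_pos': array([200.71000291, 511.80881422, 238.22770103]), 'ee_rot': array([-5.83698071e-01, -3.08639127e+00,  1.82624017e-03]), 'contact_force': array([-0.58236806,  0.09473952,  0.65208833]), 'moment': array([0.00830064, 0.00755984, 0.02185237]), 'gripper_force': 0.0, 'finger_gap': 88.04000295215505}
```

View pics/top0.png

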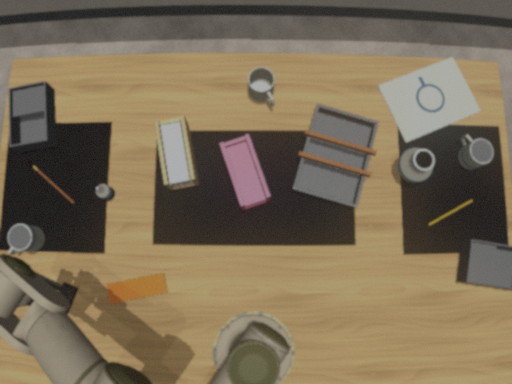

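View pics/side0.png

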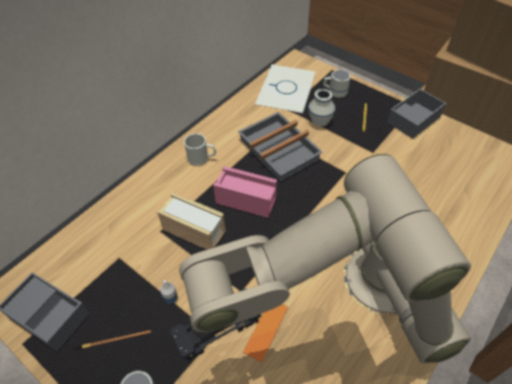

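The top view shows the plywood rack at (177,152), the pink look-alike at (245,171), the tray with its brown bars at (336,155), the vase at (417,163), the bottle at (104,190), and an orange tile at (137,288). Next I'll measure, and enlarge the rack to find its open front.

Run:
```python
from h import *
t=load('top'); s=load('side')
C=cloud(t); hsv=cv2.cvtColor(t['pixels'],cv2.COLOR_BGR2HSV)
# tile top: height 99, near rack
def rect(mask,name,z):
    n,l,st,ce=cv2.connectedComponentsWithStats(mask.astype(np.uint8))
    for i in range(1,n):
        if st[i,4]<60: continue
        v,u=np.where(l==i); P=on_plane(t,np.c_[u,v],z)
        r=cv2.minAreaRect(np.float32(P[:,:2])); print(name,ce[i].round(),st[i,4],np.round(r[0],1),np.round(r[1],1),round(r[2],1),'z',np.median(C[v,u,2]).round(1),'mean',P.mean(0).round(1))
box=np.zeros(C.shape[:2],bool); box[105:200,145:210]=1
rect(box&(hsv[...,1]<50)&(hsv[...,2]>130),'tile',99)
rect(box&(C[...,2]>65),'rack',101)
tb=np.zeros_like(box); tb[95:215,280:390]=1
rect(tb&(hsv[...,1]>100)&(hsv[...,0]<15),'bar',67)
rect(tb&(C[...,2]>25),'tray',45)
# profile along rack axis
for p in [(172,115),(174,122),(177,152),(180,180),(182,184),(183,187),(183,190)]: print(p,by_depth(t,[p]).round(0))
rect((C[...,2]>50)&(np.arange(384)[:,None]<200),'all',80)
a=cv2.resize(t['pixels'][105:205,140:215],None,fx=5,fy=5,interpolation=cv2.INTER_CUBIC)
b=cv2.resize(s['pixels'][180:260,145:235],None,fx=4.4,fy=6.25,interpolation=cv2.INTER_CUBIC)
cv2.imwrite('pics/c1.png',np.hstack([a,b]))
```

```text
tile [174. 152.] 1344 [586.5 232.3] [182.2  66.1] 11.5 z 99.9 mean [585.1 231.8  99. ]
rack [175. 151.] 2145 [590.8 231.4] [204.   95.9] 12.0 z 100.4 mean [587.2 230.4 101. ]
bar [339. 142.] 249 [ 626.9 -256.5] [220.1  14.7] 74.3 z 66.5 mean [ 627.4 -256.1   67. ]
bar [331. 163.] 259 [ 561.7 -237.1] [220.9  16.5] 74.1 z 67.4 mean [ 562.7 -230.2   67. ]
tray [338. 152.] 1984 [ 593.2 -252.6] [230.5 284.8] 73.7 z 48.6 mean [ 602.1 -255.8   45. ]
(172, 115) [[ 267.   -8. 1385.]]
(174, 122) [[678. 237.  96.]]
(177, 152) [[586. 224.  98.]]
(180, 180) [[502. 212. 101.]]
(182, 184) [[502. 217.  37.]]
(183, 187) [[496. 217.  12.]]
(183, 190) [[489. 219.   2.]]
all [262.  83.] 397 [801.3 -18.2] [ 82.9 119.7] 87.4 z 78.9 mean [807.6 -22.3  80. ]
all [ 28. 108.] 1648 [716.6 710.8] [210.8 143. ] 9.3 z 60.4 mean [736.8 714.   80. ]
all [175. 152.] 2185 [594.7 234.5] [210.  99.] 11.7 z 100.3 mean [592.  233.4  80. ]
all [339. 141.] 399 [ 624.1 -257.8] [224.5  21.3] 72.8 z 66.7 mean [ 624.8 -252.5   80. ]
all [244. 169.] 2030 [537.1  28.4] [208.5  93.7] 18.8 z 78.8 mean [539.8  27.9  80. ]
all [478. 151.] 674 [ 604.5 -695.8] [100.4 100.9] 88.0 z 90.1 mean [ 601.3 -693.2   80. ]
all [416. 164.] 1007 [ 557.8 -487.7] [113.4 106.4] 86.0 z 107.6 mean [ 558.1 -487.3   80. ]
all [334. 164.] 403 [ 555.3 -237.2] [223.7  20.2] 73.9 z 67.2 mean [ 557.2 -236.7   80. ]
all [102. 190.] 163 [473.8 447.3] [38.9 40.8] 0.4 z 74.0 mean [473.7 447.4  80. ]
```

View pics/c1.png

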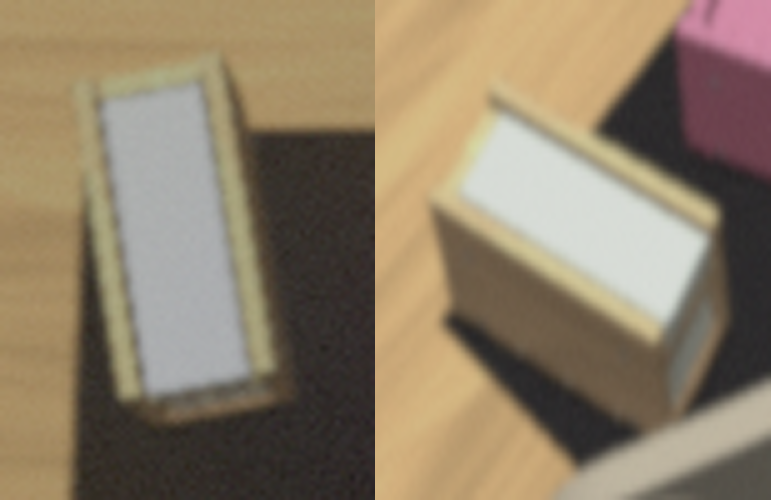

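The open front faces the robot (crop: the dark gap at the bottom end, at about (205,395)). Rack centre is about (586.5,232.3), yaw about +11.8°, and the heights and sizes match the ones given. Bars_mid is about (594,-248), with tray x at about -16°. First I'll turn the tool square to the rack with the fingers shut.

```bash
cat >> h.py <<'E'
from scipy.spatial.transform import Rotation as Ro
def go(target,yaw_y=None):
    "tool-frame shift to world target, and turn about tool z to put tool y at yaw_y degrees"
    s=monitor.state(); R=Ro.from_rotvec(s['ee_rot']).as_matrix()
    print('t',round(s['time_s'],2),'pos',s['ee_pos'].round(1),'F',s['contact_force'].round(1),'gap',round(s['finger_gap'],1),'tilt z',R[:,2].round(3))
    y=np.degrees(np.arctan2(R[1,1],R[0,1])); print('tool y yaw',y.round(2))
    if yaw_y is not None: print('turn about tool z rad',np.radians(-((yaw_y-y+90)%180-90)).round(3))
    print('shift',(R.T@(np.array(target)-s['ee_pos'])).round(1))
E
python3 -m handwheel '[0,0,0,0,0,-0.117,0, 0,0,0,0,0,-0.117,0, 0,0,0,0,0,-0.117,0, 0,0,0,0,0,-0.117,0, 0,0,0,0,0,-0.116,0, 0,0,0,0,0,0,0]' 10
python3 -c "
from h import *
a=np.radians(11.8); go([586.5+30*np.cos(a),232.3+30*np.sin(a),150],101.8)"
```

```text
time_s: 0.6
ee_pos: [200.7, 511.9, 238.4]
ee_rot: [0.336, -3.123, 0.001]
contact_force: [0.4, -1.3, -0.9]
finger_gap: 50.2
gripper_force: 0.0
t 0.6 pos [200.7 511.9 238.4] F [ 0.4 -1.3 -0.9] gap 50.2 tilt z [-0.    -0.001 -1.   ]
tool y yaw 102.28
turn about tool z rad 0.008
shift [-347.5 -355.4   88.4]
```

```bash
python3 -m handwheel '[-22,-22,0,0,0,0.008,0, -22,-22,0,0,0,0,0, -22,-22,0,0,0,0,0, -22,-22,0,0,0,0,0, -22,-22,0,0,0,0,0, -22,-22,0,0,0,0,0, -22,-22,0,0,0,0,0, -22,-22,0,0,0,0,0, -22,-22,0,0,0,0,0, -22,-22,0,0,0,0,0]' >/dev/null
python3 -m handwheel '[-21.2,-22.6,0,0,0,0,0, -21.2,-22.6,0,0,0,0,0, -21.2,-22.6,0,0,0,0,0, -21.2,-22.6,0,0,0,0,0, -21.2,-22.6,20,0,0,0,0, -21.2,-22.6,30,0,0,0,0, 0,0,38,0,0,0,0, 0,0,0,0,0,0,0, 0,0,0,0,0,0,0]'
python3 - <<'E'
from h import *
a=np.radians(11.8); go([586.5+30*np.cos(a),232.3+30*np.sin(a),103],101.8)
s=grab('side'); t=grab('top')
b=cv2.resize(s['pixels'][140:270,120:270],None,fx=4,fy=4,interpolation=cv2.INTER_CUBIC)
cv2.imwrite('pics/c2.png',b)
# bars again, now in same pass
C=cloud(t); hsv=cv2.cvtColor(t['pixels'],cv2.COLOR_BGR2HSV)
m=(hsv[...,1]>100)&(hsv[...,0]<15)&(C[...,2]>55)&(C[...,2]<80); m[:,:280]=0;m[:,390:]=0
n,l,st,ce=cv2.connectedComponentsWithStats(m.astype(np.uint8))
for im in(t,):
  for i in range(1,n):
    if st[i,4]>100:
        v,u=np.where(l==i); P=on_plane(t,np.c_[u,v],67)[:,:2]; c=P.mean(0); d=np.linalg.svd(P-c)[2][0]
        q=(P-c)@d; print('bar',c.round(1),np.degrees(np.arctan2(d[1],d[0])).round(1),'mid',(c+d*(np.percentile(q,.5)+np.percentile(q,99.5))/2).round(1),np.ptp(q).round(1))
E
```

```text
time_s: 2.18
ee_pos: [610.8, 234.1, 150.6]
ee_rot: [0.313, -3.122, 0.0]
contact_force: [0.5, -0.1, 1.2]
finger_gap: 0.6
gripper_force: 0.0
t 2.18 pos [610.8 234.1 150.6] F [ 0.5 -0.1  1.2] gap 0.6 tilt z [-0.004 -0.001 -1.   ]
tool y yaw 101.44
turn about tool z rad -0.006
shift [-6.   3.2 47.6]
bar [ 628.  -255.3] -106.1 mid [ 628.  -255.3] 213.3
bar [ 562.2 -232. ] -106.1 mid [ 561.6 -234.1] 214.2
```

View pics/c2.png

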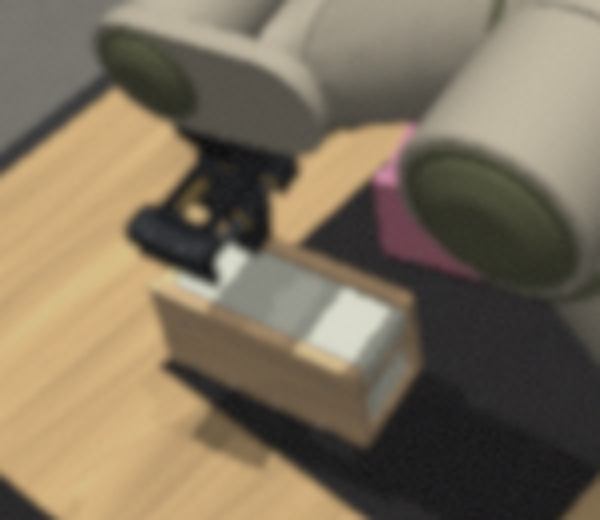

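The side crop shows the shut fingers above the rear of the stack, between the cheeks (about (225,260)). Now down to just above the tile.

```bash
python3 -m handwheel '[-2,1,12,0,0,0,0, -2,1,12,0,0,0,0, -1,1,12,0,0,-0.006,0, 0,0,8,0,0,0,0, 0,0,2,0,0,0,0, 0,0,0,0,0,0,0, 0,0,0,0,0,0,0]'
python3 -m handwheel '[0,0,1,0,0,0,0, 0,0,1,0,0,0,0, 0,0,0.5,0,0,0,0, 0,0,0,0,0,0,0]'
```

```text
time_s: 2.87
ee_pos: [616.1, 238.2, 105.9]
ee_rot: [-0.326, 3.124, 0.0]
contact_force: [-0.0, -0.1, 0.8]
finger_gap: 1.1
gripper_force: 0.0
time_s: 3.2
ee_pos: [616.0, 238.1, 103.4]
ee_rot: [-0.326, 3.124, 0.0]
contact_force: [-0.7, -0.8, 0.7]
finger_gap: 0.1
gripper_force: 0.0
```

```bash
python3 -m handwheel '[0,0,1.5,0,0,0,0, 0,0,1.5,0,0,0,0, 0,0,0.7,0,0,0,0, 0,0,0,0,0,0,0, 0,0,0,0,0,0,0]'
python3 -m handwheel '[0,0,0.5,0,0,0,0, 0,0,0,0,0,0,0]'
```

```text
time_s: 3.62
ee_pos: [615.9, 238.1, 99.5]
ee_rot: [0.326, -3.125, 0.0]
contact_force: [-0.3, -0.6, 0.8]
finger_gap: 0.8
gripper_force: 0.0
time_s: 3.78
ee_pos: [616.0, 238.2, 99.5]
ee_rot: [-0.326, 3.124, 0.0]
contact_force: [-1.2, -0.8, 3.9]
finger_gap: 0.6
gripper_force: 1.9
```

```bash
python3 -m handwheel '[0,0,0.4,0,0,0,0, 0,0,0,0,0,0,0, 0,0,0,0,0,0,0]'; python3 -m handwheel '[2,0,0,0,0,0,0, 3,0,0,0,0,0,0, 3,0,0,0,0,0,0, 2,0,0,0,0,0,0, 0,0,0,0,0,0,0]'
python3 - <<'E'
from h import *
t=grab('top'); a=cv2.resize(t['pixels'][105:205,140:215],None,fx=5,fy=5,interpolation=cv2.INTER_CUBIC); s=grab('side')
b=cv2.resize(s['pixels'][180:260,170:230],None,fx=6.25,fy=6.25,interpolation=cv2.INTER_CUBIC)
cv2.imwrite('pics/c3.png',np.hstack([a,b]))
E
```

```text
time_s: 4.03
ee_pos: [616.0, 238.2, 99.5]
ee_rot: [-0.326, 3.124, -0.0]
contact_force: [-2.2, -1.2, 7.2]
finger_gap: 0.2
gripper_force: 3.2
time_s: 4.45
ee_pos: [606.4, 236.1, 99.5]
ee_rot: [-0.326, 3.122, 0.0]
contact_force: [-0.2, -0.5, 5.4]
finger_gap: 0.2
gripper_force: 3.2
```

View pics/c3.png

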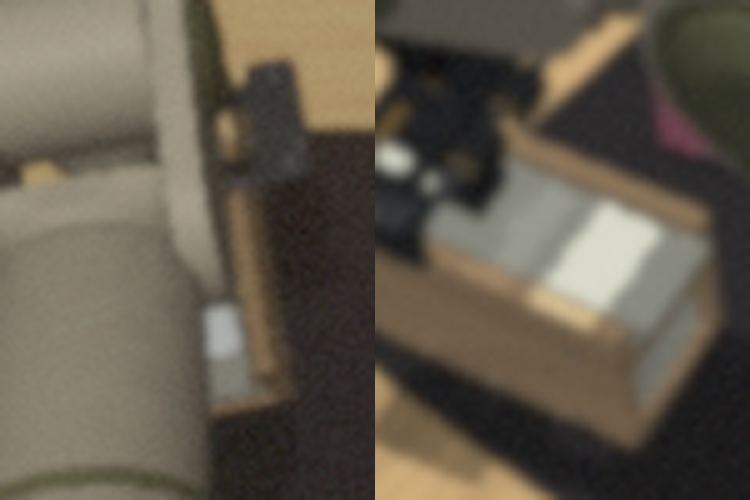

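The crop is unclear about whether the tile followed, so I'll measure the tile's front edge from side-view depth.

```bash
cat >> h.py <<'E'
def edge(im):
    C=cloud(im); a=np.radians(11.8); d=C[...,:2]-[586.5,232.3]
    q=d@[np.cos(a),np.sin(a)]; w=d@[-np.sin(a),np.cos(a)]; z=C[...,2]
    for lo,hi in((93,103),(60,88)):
        m=(z>lo)&(z<hi)&(abs(w)<24)&(q<20)&(q>-220)
        if m.sum(): print('z',lo,hi,'n',m.sum(),'front q',np.percentile(q[m],[0,1,3]).round(1))
E
python3 -c "
from h import *
edge(load('side'))"
```

```text
z 93 103 n 419 front q [-102.6 -100.4  -98.6]
z 60 88 n 13 front q [-92.7 -92.6 -92.4]
```

The tile front is now at -101 mm and the rack front at about -92 mm, so it follows. I'll keep sliding.

```bash
python3 -m handwheel '[2,0,0,0,0,0,0, 4,0,0,0,0,0,0, 4,0,0,0,0,0,0, 4,0,0,0,0,0,0, 4,0,0,0,0,0,0, 4,0,0,0,0,0,0, 4,0,0,0,0,0,0, 3,0,0,0,0,0,0, 2,0,0,0,0,0,0]'; python3 -c "
from h import *
edge(grab('side')); go([600,235,99])"
```

```text
time_s: 5.3
ee_pos: [576.3, 229.8, 99.5]
ee_rot: [-0.326, 3.122, 0.0]
contact_force: [2.1, 0.5, 5.3]
finger_gap: 0.6
gripper_force: 2.6
z 93 103 n 444 front q [-132.4 -130.6 -128.4]
z 60 88 n 1 front q [-90.7 -90.7 -90.7]
t 5.35 pos [576.1 229.7  99.4] F [ 0.1 -0.3  4.9] gap 0.0 tilt z [ 0.002  0.    -1.   ]
tool y yaw 101.93
shift [-24.5   0.3   0.5]
```

```bash
python3 -m handwheel '[2,0,0,0,0,0,0, 4,0,0,0,0,0,0, 4,0,0,0,0,0,0, 4,0,0,0,0,0,0, 4,0,0,0,0,0,0, 4,0,0,0,0,0,0, 4,0,0,0,0,0,0, 3,0,0,0,0,0,0, 2,0,0,0,0,0,0, 0,0,0,0,0,0,0]'; python3 -c "
from h import *
edge(grab('side')); go([600,235,99])"
```

```text
time_s: 6.18
ee_pos: [545.8, 223.3, 99.4]
ee_rot: [-0.326, 3.122, 0.0]
contact_force: [0.5, 0.3, 7.1]
finger_gap: 0.1
gripper_force: 3.5
z 93 103 n 461 front q [-162.7 -162.  -160.1]
z 60 88 n 3 front q [-91.3 -91.3 -91.3]
t 6.23 pos [545.8 223.3  99.4] F [ 0.4 -0.1  7.1] gap 0.6 tilt z [ 0.002  0.    -1.   ]
tool y yaw 101.93
shift [-55.4   0.3   0.5]
```

```bash
python3 -m handwheel '[0,0,-3,0,0,0,0, 0,0,-20,0,0,0,0.3, 0,0,-25,0,0,0,1, 0,0,-25,0,0,0,1, 0,0,0,0,0,0,1]'
python3 - <<'E'
from h import *
s=grab('side'); edge(s); C=cloud(s); a=np.radians(11.8)
d=C[...,:2]-[586.5,232.3]; q=d@[np.cos(a),np.sin(a)]; w=d@[-np.sin(a),np.cos(a)]; z=C[...,2]
hsv=cv2.cvtColor(s['pixels'],cv2.COLOR_BGR2HSV)
m=(z>90)&(z<106)&(abs(w)<45)&(q<-97)&(q>-175)
print(m.sum(),z[m].mean())
for lo in range(-165,-95,10):
    k=m&(q>lo)&(q<=lo+10)
    if k.any(): print(lo,k.sum(),np.percentile(w[k],[2,98]).round(1))
v,u=np.where(m); P=on_plane(s,np.c_[u,v],99)[:,:2]; r=cv2.minAreaRect(np.float32(P)); print(np.round(r[0],1),np.round(r[1],1),r[2]); print(np.c_[u,v].min(0),np.c_[u,v].max(0))
cv2.imwrite('pics/c4.png',cv2.resize(s['pixels'][160:290,140:290],None,fx=4,fy=4,interpolation=cv2.INTER_CUBIC))
E
```

```text
time_s: 6.65
ee_pos: [546.8, 223.6, 176.0]
ee_rot: [-0.326, 3.118, 0.001]
contact_force: [-0.5, -0.3, 0.1]
finger_gap: 24.7
gripper_force: 0.0
z 93 103 n 626 front q [-163.8 -161.9 -159. ]
z 60 88 n 3 front q [-90.8 -90.8 -90.8]
351 96.56801990701405
-165 51 [-23.4  35. ]
-155 53 [-24.9  33.7]
-145 52 [-24.6  33.1]
-135 53 [-26.1  32.4]
-125 53 [-22.4  33. ]
-115 53 [-24.8  34.1]
-105 36 [-25.2  32.6]
[456.3 211.4] [67.  61.4] 11.141823768615723
[213 219] [239 241]
```

View pics/c4.png

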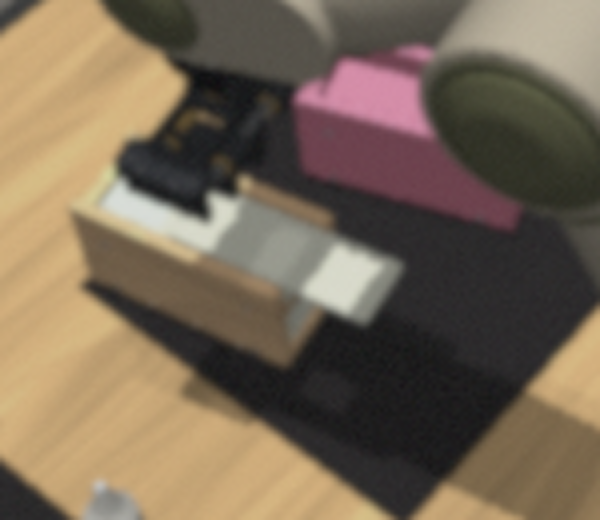

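The tile overhangs level, by about 71 mm (crop: front end at (390,270)). I'll move over the overhang, fingers open.

```bash
python3 -m handwheel '[15,-1,0,0,0,0,1, 18,0,0,0,0,0,1, 18,0,0,0,0,0,1, 18,0,0,0,0,0,1, 15,0,0,0,0,0,1, 5,0,0,0,0,0,1, 0,0,0,0,0,0,1, 0,0,0,0,0,0,1]'
python3 -c "
from h import *
go([457.9,207.5,77.5],101.6)"
```

```text
time_s: 7.37
ee_pos: [458.9, 203.9, 171.2]
ee_rot: [0.326, -3.124, 0.0]
contact_force: [0.9, 0.7, 0.4]
finger_gap: 82.4
gripper_force: 0.0
t 7.37 pos [458.9 203.9 171.2] F [0.9 0.7 0.4] gap 82.4 tilt z [-0.001 -0.    -1.   ]
tool y yaw 101.92
turn about tool z rad 0.006
shift [ 0.2  3.7 93.7]
```

```bash
python3 -m handwheel '[0,3.7,15,0,0,0.004,1, 0,0,20,0,0,0,1, 0,0,20,0,0,0,1, 0,0,18,0,0,0,1, 0,0,12,0,0,0,1, 0,0,7,0,0,0,1, 0,0,0,0,0,0,1, 0,0,0,0,0,0,1]'
python3 -m handwheel '[0,0,0,0,0,0,0.8, 0,0,0,0,0,0,0.75, 0,0,0,0,0,0,0.72,  0,0,0,0,0,0,0.72]' 4
python3 -c "
from h import *
edge(grab('side'))
go([457.9,207.5,77.5],101.6)"
```

```text
time_s: 8.03
ee_pos: [458.4, 207.6, 79.7]
ee_rot: [0.32, -3.125, 0.0]
contact_force: [0.4, -0.7, 0.4]
finger_gap: 88.1
gripper_force: 0.0
time_s: 8.37
ee_pos: [458.1, 207.6, 80.1]
ee_rot: [-0.32, 3.124, 0.0]
contact_force: [-0.2, -1.5, 0.7]
finger_gap: 64.3
gripper_force: 0.0
z 93 103 n 440 front q [-163.9 -162.7 -160.9]
z 60 88 n 2 front q [-159.7 -158.  -154.4]
t 8.42 pos [458.  207.5  80. ] F [-0.2 -0.2  0.3] gap 63.7 tilt z [ 0.001  0.    -1.   ]
tool y yaw 101.7
turn about tool z rad 0.002
shift [ 0.1 -0.   2.5]
```

```bash
python3 -m handwheel '[0,0,2.5,0,0,0,0.72, 0,0,0,0,0,0,0.68, 0,0,0,0,0,0,0.6, 0,0,0,0,0,0,0.6, 0,0,0,0,0,0,0.5, 0,0,0,0,0,0,0.5]' 4
python3 -m handwheel '[0,0,0,0,0,0,0.5, 0,0,0,0,0,0,0.5]' 15
python3 -m handwheel '[0,0,0,0,0,0,0.5, 0,0,0,0,0,0,0.4, 0,0,0,0,0,0,0.4]' 45
```

```text
time_s: 8.92
ee_pos: [457.8, 207.5, 77.1]
ee_rot: [0.32, -3.125, 0.0]
contact_force: [-1.0, -0.1, -1.3]
finger_gap: 59.6
gripper_force: 4.0
time_s: 9.08
ee_pos: [457.8, 207.5, 77.2]
ee_rot: [0.32, -3.125, -0.0]
contact_force: [0.2, 0.7, -1.4]
finger_gap: 59.1
gripper_force: 15.0
time_s: 9.33
ee_pos: [457.9, 207.5, 77.2]
ee_rot: [-0.32, 3.125, -0.0]
contact_force: [-0.6, -0.1, -0.1]
finger_gap: 58.3
gripper_force: 45.0
```

```bash
python3 -m handwheel '[0,0,-1,0,0,0,0.4, 0,0,-2,0,0,0,0.4, 0,0,-3,0,0,0,0.4, 0,0,-5,0,0,0,0.4, 0,0,-8,0,0,0,0.4, 0,0,-12,0,0,0,0.4, 0,0,-15,0,0,0,0.4, 0,0,-15,0,0,0,0.4, 0,0,-10,0,0,0,0.4, 0,0,0,0,0,0,0.4]'
python3 - <<'E'
from h import *
go([457.9,207.5,77.5],101.6)
s=grab('side'); C=cloud(s); a=np.radians(11.8)
d=C[...,:2]-[586.5,232.3]; q=d@[np.cos(a),np.sin(a)]; w=d@[-np.sin(a),np.cos(a)]; z=C[...,2]
hsv=cv2.cvtColor(s['pixels'],cv2.COLOR_BGR2HSV)
m=(z>120)&(z<190)&(abs(w)<22)&(q<25)&(q>-110)&(hsv[...,1]<50)
for lo in range(-110,25,15):
    k=m&(q>lo)&(q<=lo+15)
    if k.any(): print(lo,k.sum(),np.median(z[k]).round(1))
k=(z>60)&(z<115)&(abs(w)<22)&(q<85)&(q>-90); print('stack z',np.median(z[k]),'q range',np.percentile(q[k],[1,99]))
cv2.imwrite('pics/c5.png',cv2.resize(s['pixels'][150:290,130:290],None,fx=4,fy=4,interpolation=cv2.INTER_CUBIC))
E
```

```text
time_s: 10.17
ee_pos: [458.7, 207.7, 150.7]
ee_rot: [-0.32, 3.121, 0.001]
contact_force: [0.4, 0.3, -1.4]
finger_gap: 58.7
gripper_force: 45.0
t 10.17 pos [458.7 207.7 150.7] F [ 0.4  0.3 -1.4] gap 58.7 tilt z [ 0.004  0.001 -1.   ]
tool y yaw 101.7
turn about tool z rad 0.002
shift [ 1.2 -0.  73.2]
-110 24 169.9
-95 16 169.5
-80 5 172.4
-65 53 170.1
-50 57 169.5
-35 51 169.0
-20 53 169.5
-5 55 169.0
10 17 167.6
stack z 90.74886411819068 q range [-25.05220682  84.07858219]
```

View pics/c5.png

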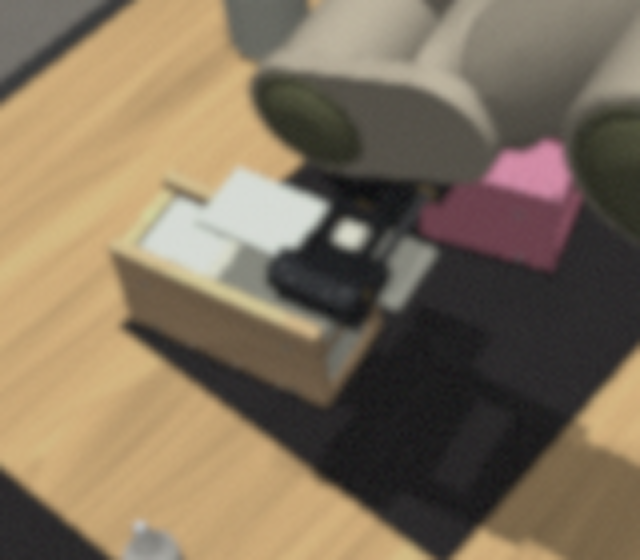

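The tile is lifted level and the rest of the stack is in place (crop: tile rear at (265,205) above the rack). Next I'll turn towards the tray yaw and raise a little.

```bash
python3 -m handwheel '[0,0,-2,0,0,0.03,0.4, 0,0,-4,0,0,0.06,0.4, 0,0,-5,0,0,0.08,0.4, 0,0,-4,0,0,0.09,0.4, 0,0,-3,0,0,0.09,0.4, 0,0,-2,0,0,0.07,0.4, 0,0,0,0,0,0.043,0.4, 0,0,0,0,0,0.02,0.4, 0,0,0,0,0,0,0.4]'
python3 -c "
from h import *
go([537.2,-229.6,170],74)"
```

```text
time_s: 10.97
ee_pos: [457.6, 207.4, 167.6]
ee_rot: [-0.437, -3.11, 0.001]
contact_force: [-0.7, 0.3, -1.2]
finger_gap: 58.8
gripper_force: 45.0
t 10.97 pos [457.6 207.4 167.6] F [-0.7  0.3 -1.2] gap 58.8 tilt z [-0.001 -0.    -1.   ]
tool y yaw 74.02
turn about tool z rad 0.0
shift [-196.9 -398.2   -2.4]
```

```bash
python3 -m handwheel '[-3,-6,0,0,0,0,0.4, -6,-12,0,0,0,0,0.4, -9,-18,0,0,0,0,0.4, -11,-22,0,0,0,0,0.4, -12,-24,0,0,0,0,0.4, -12,-24,0,0,0,0,0.4, -12,-24,0,0,0,0,0.4, -12,-24,0,0,0,0,0.4, -12,-24,0,0,0,0,0.4, -12,-24,0,0,0,0,0.4]'
python3 -m handwheel '[-12,-24,0,0,0,0,0.4, -12,-24,0,0,0,0,0.4, -12,-24,0,0,0,0,0.4, -12,-24,0,0,0,0,0.4, -12,-24,0,0,0,0,0.4, -11,-22,0,0,0,0,0.4, -10,-20,0,0,0,0,0.4, -7,-16,0,0,0,0,0.4, -6,-12,0,0,0,0,0.4, -2,-6,0,0,0,0,0.4]'
python3 -m handwheel '[0,0,10,0,0,0,0.4, 0,0,20,0,0,0,0.4, 0,0,20,0,0,0,0.4, 0,0,15,0,0,0,0.4, 0,0,10,0,0,0,0.4, 0,0,0,0,0,0,0.4, 0,0,0,0,0,0,0.4]'
python3 - <<'E'
from h import *
go([537.2,-229.6,92],74)
s=grab('side');t=grab('top')
a=t['pixels'][90:220,270:400]; b=s['pixels'][90:220,220:350]
cv2.imwrite('pics/c6.png',np.hstack([cv2.resize(x,(400,400),interpolation=cv2.INTER_CUBIC) for x in(a,b)]))
E
```

```text
time_s: 11.8
ee_pos: [499.2, -16.3, 168.0]
ee_rot: [-0.435, -3.111, 0.0]
contact_force: [-0.2, 0.0, -1.7]
finger_gap: 58.3
gripper_force: 45.0
time_s: 12.63
ee_pos: [537.7, -231.0, 167.8]
ee_rot: [-0.438, -3.111, 0.0]
contact_force: [-0.8, 0.4, -1.5]
finger_gap: 58.4
gripper_force: 45.0
time_s: 13.22
ee_pos: [537.7, -228.7, 93.1]
ee_rot: [-0.435, -3.111, -0.001]
contact_force: [0.7, -0.3, -1.2]
finger_gap: 58.7
gripper_force: 45.0
t 13.22 pos [ 537.7 -228.7   93.1] F [ 0.7 -0.3 -1.2] gap 58.7 tilt z [-0.  0. -1.]
tool y yaw 74.07
turn about tool z rad 0.001
shift [ 0.3 -1.   1.1]
```

View pics/c6.png

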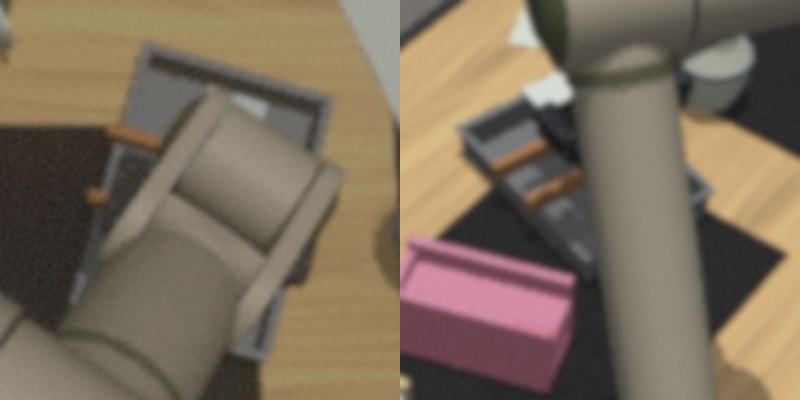

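The tile is above the tray; its far end shows at crop (250,103) in the top view and (545,93) in the side view. I'll check that far edge and the bars in both cameras.

Run:
```python
from h import *
t=load('top'); s=load('side')
u=np.array([np.cos(np.radians(-16)),np.sin(np.radians(-16))]); l=np.array([-u[1],u[0]]); tcp=np.array([537.7,-228.7])
for n,im,(r0,r1,c0,c1) in(('top',t,(105,140,325,375)),('side',s,(105,130,255,285))):
    hsv=cv2.cvtColor(im['pixels'],cv2.COLOR_BGR2HSV); C=cloud(im)
    m=np.zeros(C.shape[:2],bool); m[r0:r1,c0:c1]=1
    m&=(C[...,2]>100)&(C[...,2]<128)&(hsv[...,2]>130)&(hsv[...,1]<50)
    v,x=np.where(m); P=on_plane(im,np.c_[x,v],115)[:,:2]-tcp; 
    print(n,len(P),'z',np.median(C[m][:,2]).round(1),'along',np.percentile(P@u,[1,50,99]).round(1),'left',np.percentile(P@l,[1,50,99]).round(1))
    a=cv2.imread('pics/%s0.png'%n); hsv=cv2.cvtColor(a,cv2.COLOR_BGR2HSV)
    mm=(hsv[...,1]>100)&(hsv[...,0]<13)
    box=np.zeros_like(mm); 
    if n=='top': box[95:215,285:390]=1
    else: box[110:170,240:320]=1
    k,lab,st,ce=cv2.connectedComponentsWithStats((mm&box).astype(np.uint8))
    for i in range(1,k):
        if st[i,4]<80: continue
        v,x=np.where(lab==i); P=on_plane(im,np.c_[x,v],67)[:,:2]; R=cv2.minAreaRect(np.float32(P))
        print('  bar',np.round(R[0],1),np.round(R[1],1),round(R[2],1),'rel tcp along/left',((np.array(R[0])-tcp)@u).round(1),((np.array(R[0])-tcp)@l).round(1))
```

```text
top 52 z 115.1 along [100.5 140.1 147.3] left [-31.5 -16.1  12. ]
side 110 z 111.1 along [ 94.3 121.1 141.5] left [-22.7   3.8  33.8]
```

```bash
python3 -m handwheel '[-0.5,-1.3,5,0,0,0.001,0.4, 0,0,10,0,0,0,0.4, 0,0,10,0,0,0,0.4, 0,0,7,0,0,0,0.4, 0,0,4,0,0,0,0.4, 0,0,2,0,0,0,0.4, 0,0,0,0,0,0,0.4, 0,0,0,0,0,0,0.4]'
python3 -m handwheel '[0,0,1,0,0,0,0.4, 0,0,1,0,0,0,0.4, 0,0,0.5,0,0,0,0.4, 0,0,0,0,0,0,0.4]'
```

```text
time_s: 13.98
ee_pos: [538.0, -230.8, 55.3]
ee_rot: [0.438, 3.111, -0.0]
contact_force: [0.1, -0.1, -0.6]
finger_gap: 58.5
gripper_force: 45.0
time_s: 14.32
ee_pos: [537.8, -230.7, 52.7]
ee_rot: [0.438, 3.111, -0.0]
contact_force: [0.3, -0.0, -0.6]
finger_gap: 58.8
gripper_force: 45.0
```

```bash
python3 -m handwheel '[0,0,0.5,0,0,0,0.4, 0,0,0.5,0,0,0,0.4, 0,0,0,0,0,0,0.4, 0,0,0,0,0,0,0.4]'
python3 -m handwheel '[0,0,0.4,0,0,0,0.4, 0,0,0,0,0,0,0.4, 0,0,0,0,0,0,0.4]'
```

```text
time_s: 14.65
ee_pos: [537.9, -230.7, 51.7]
ee_rot: [0.438, 3.111, -0.0]
contact_force: [0.3, 0.2, -1.2]
finger_gap: 58.8
gripper_force: 45.0
time_s: 14.9
ee_pos: [537.9, -230.8, 51.3]
ee_rot: [0.438, 3.111, -0.0]
contact_force: [0.4, 0.3, -1.1]
finger_gap: 58.5
gripper_force: 45.0
```

```bash
python3 -m handwheel '[0,0,0.4,0,0,0,0.4, 0,0,0,0,0,0,0.4, 0,0,0,0,0,0,0.4]'
python3 -m handwheel '[0,0,0.4,0,0,0,0.4, 0,0,0,0,0,0,0.4, 0,0,0,0,0,0,0.4]'
```

```text
time_s: 15.15
ee_pos: [537.9, -230.8, 50.9]
ee_rot: [0.438, 3.111, -0.0]
contact_force: [-0.8, -0.8, 0.4]
finger_gap: 58.3
gripper_force: 45.0
time_s: 15.4
ee_pos: [537.9, -230.8, 50.8]
ee_rot: [0.438, 3.111, -0.0]
contact_force: [-1.8, 0.6, 3.1]
finger_gap: 58.4
gripper_force: 45.0
```

Contact with the bars (about +4 N). I'll ease the grip and let go.

```bash
python3 -m handwheel '[0,0,0,0,0,0,0.6, 0,0,0,0,0,0,0.6]' 4
python3 -m handwheel '[0,0,0,0,0,0,0.7, 0,0,0,0,0,0,0.72, 0,0,0,0,0,0,0.76, 0,0,0,0,0,0,0.8, 0,0,0,0,0,0,0.8, 0,0,0,0,0,0,0.8]'
python3 -m handwheel '[0,0,-4,0,0,0,0.8, 0,0,-10,0,0,0,0.8, 0,0,-20,0,0,0,0.8, 0,0,-25,0,0,0,0.8, 0,0,-30,0,0,0,0.8, 0,0,-30,0,0,0,0.8, 0,0,-30,0,0,0,0.8, 0,0,0,0,0,0,0.8]'
```

```text
time_s: 15.57
ee_pos: [537.9, -230.8, 50.6]
ee_rot: [0.438, 3.111, -0.0]
contact_force: [-1.6, 0.8, 3.1]
finger_gap: 59.8
gripper_force: 4.0
time_s: 16.07
ee_pos: [537.8, -230.7, 50.4]
ee_rot: [-0.438, -3.111, -0.0]
contact_force: [-0.5, 0.3, 0.6]
finger_gap: 70.0
gripper_force: 0.0
time_s: 16.73
ee_pos: [539.4, -231.7, 206.5]
ee_rot: [0.436, 3.101, -0.008]
contact_force: [0.1, 0.1, 0.9]
finger_gap: 70.4
gripper_force: 0.0
```

```bash
python3 -m handwheel '[10,10,0,0,0,0,0.8, 10,20,0,0,0,0,0.8, 10,30,0,0,0,0,0.8, 10,30,0,0,0,0,0.8, 10,30,0,0,0,0,0.8, 10,30,0,0,0,0,0.8, 10,30,0,0,0,0,0.8, 10,30,0,0,0,0,0.8, 10,20,0,0,0,0,0.8, 0,0,0,0,0,0,0.8]'
python3 - <<'E'
from h import *
t=grab('top'); s=grab('side'); hsv=cv2.cvtColor(t['pixels'],cv2.COLOR_BGR2HSV); C=cloud(t)
box=np.zeros(C.shape[:2],bool); box[95:215,285:390]=1
def rep(m,z,nm,k0):
    k,lab,st,ce=cv2.connectedComponentsWithStats((m&box).astype(np.uint8))
    for i in range(1,k):
        if st[i,4]<k0: continue
        v,x=np.where(lab==i); P=on_plane(t,np.c_[x,v],z)[:,:2]; R=cv2.minAreaRect(np.float32(P))
        print(nm,st[i,4],np.round(R[0],1),np.round(R[1],1),round(R[2],1),'z',np.median(C[v,x,2]).round(1))
rep((hsv[...,2]>140)&(hsv[...,1]<50)&(C[...,2]>60),73,'tile',200)
rep((hsv[...,1]>100)&(hsv[...,0]<15),67,'bar',60)
P=on_plane(t,[[0,0]],67)
a=t['pixels'][60:220,140:400]; b=s['pixels'][90:250,150:350]
cv2.imwrite('pics/c7.png',np.vstack([cv2.resize(a,(487,300)),cv2.resize(b,(487,300))]))
E
```

```text
time_s: 17.57
ee_pos: [513.8, 18.6, 199.9]
ee_rot: [-0.432, -3.111, -0.001]
contact_force: [0.4, -0.5, 0.1]
finger_gap: 70.6
gripper_force: 0.0
tile 1127 [ 594.5 -248.6] [ 61.3 177.9] 72.0 z 74.0
bar 89 [ 646.9 -188.4] [78.2 12.5] 74.0 z 67.4
bar 80 [ 606.7 -327.2] [72.9 13. ] 75.4 z 67.8
bar 93 [ 582.1 -169.1] [77.4 16.4] 76.0 z 67.3
bar 89 [ 539.3 -307.7] [75.5 15.7] 78.2 z 67.3
```

View pics/c7.png

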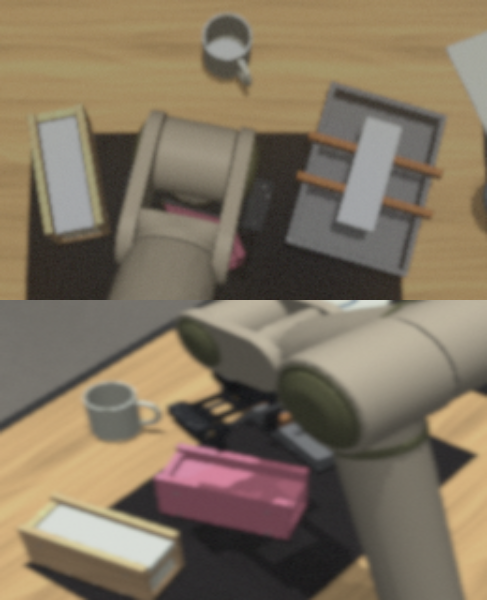

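The picture shows the tile lying across both bars at (368,175), centred within about 1 mm and square to within 1–2°. The other tiles are still in the rack at (68,175), and the arm is clear. Handing in.

```bash
python3 -c "
from plant import order
print(order.finish_job())"
```

```text
the job is handed in; nothing more can be done
None
```

The top tile was slid out with about 71 mm of overhang, carried over, and set down flat on both tray bars, centred to about 1 mm and square to within 1–2°; the robot let go, nothing was knocked, and the job was handed in at about 18 s.

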